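# Move four sample bottles from the block heater to the tray in reverse order

### The job

Move the four small bottles from the blue block heater into the four compartments of the white tray, in reverse order: the one nearest the heater's white control panel goes into the compartment farthest from the tray's black handle, the next one into the next compartment, and so on, so that the one farthest from the panel ends up beside the handle. Keep each bottle upright all the while, and leave one standing on the floor of each compartment.

Things in the scene. Friction and masses are not known exactly. Their poses are not given: they have to be found in the camera images.
- jar: squat round screw-top jar, amber glass 36 mm diameter, white cap of the same diameter from 36 mm up, 52 mm high in all; 70 g nominal. Loose. Origin: centre of its underside, z up. At the start it stands upright in the middle of block_jar, underside 28 mm above the bench.
- slim: slim round amber vial, body 22 mm diameter and 52 mm high, white cap 17 mm diameter on it, 66 mm high in all; 30 g nominal. Loose. Origin: centre of its underside, z up. At the start it stands upright in the middle of block_slim, underside 28 mm above the bench.
- dropper: round dropper bottle, amber body 30 mm diameter and 48 mm high, tapering to a white collar 20 mm diameter with a thin dark rubber teat on top, 76 mm high in all; 50 g nominal. Loose. Origin: centre of its underside, z up. At the start it stands upright in the middle of block_dropper, underside 28 mm above the bench.
- square: square-bodied amber bottle, 30 x 30 mm body 48 mm high (sides along its x and y, which start parallel to the heater's x and y), round white cap 24 mm diameter, 62 mm high in all; 60 g nominal. Loose. Origin: centre of its underside, z up. At the start it stands upright in the middle of block_square, underside 28 mm above the bench.
- block_jar: fixed open aluminium cup block, 55.5 mm square, 16 mm high, in which the jar stands at the start: one of four identical ones in a row on the heater, in varying order; it marks the jar's old place. Origin: centre of its underside, 22 mm above the bench; walls 3 mm, inner floor 28 mm and rim 38 mm above the bench.
- block_slim: fixed open aluminium cup block, 55.5 mm square, 16 mm high, in which the slim stands at the start: one of four identical ones in a row on the heater, in varying order; it marks the slim's old place. Origin: centre of its underside, 22 mm above the bench; walls 3 mm, inner floor 28 mm and rim 38 mm above the bench.
- block_dropper: fixed open aluminium cup block, 55.5 mm square, 16 mm high, in which the dropper stands at the start: one of four identical ones in a row on the heater, in varying order; it marks the dropper's old place. Origin: centre of its underside, 22 mm above the bench; walls 3 mm, inner floor 28 mm and rim 38 mm above the bench.
- block_square: fixed open aluminium cup block, 55.5 mm square, 16 mm high, in which the square stands at the start: one of four identical ones in a row on the heater, in varying order; it marks the square's old place. Origin: centre of its underside, 22 mm above the bench; walls 3 mm, inner floor 28 mm and rim 38 mm above the bench.
- heater: slim blue block heater, fixed, any yaw; 86 (x) by 292 (y) by 22 mm high, white control panel with two blue round buttons at its +y end (panel centre y = +144 mm). Origin: at bench level under the middle of the row of four blocks, which stand at y = +84, +28, -28, -84 mm, x = 0, in its frame.
- tray: white plastic tray, fixed, any yaw, with a row of four open compartments 52 by 52 mm inside with grey floors, and a black loop handle (38 mm high, at y = +140 mm) on a flat end plate at its +y end. Origin: at bench level under the middle of the row. Compartment centres: y = +84, +28, -28, -84 mm, x = 0 in its frame; walls 4 mm, inner floor 6 mm and rim 18 mm above the bench.
Mind the look-alikes: they are no part of the job. Leave any pink or purple look-alike of the slim alone.

How it is judged:
By the outcome, as a careful person would: the job done as asked, in the order asked, and still so for the second after the job is handed in, with the robot touching nothing.
It also fails if it takes over 106 s, if anything falls off the work surface, if the arm or the gripper's body presses on something with over 40 N, if the wrist force passes 120 N, or if a joint passes its speed limit or range.

### The arm

A 6-joint arm with a two-finger parallel gripper is mounted at the origin on the work surface. World frame = base frame: x ahead of the robot, y to its left, z up, the work surface at z = 0. Lengths are in m, angles in rad, forces in N, time in s.
With the tool pointing down it reaches from about 0.25 to 0.775 m from the base axis. Payload 8.9 kg.
Tool frame: the origin (TCP) lies on the mounting face of the last link; the fingertips stand 173 mm ahead of it and the grasp point (between the pads) lies 155 mm ahead of it; z points along the fingers, y is the line along which they close (so a half turn about z gives the same grasp; the last joint's range is limited). The gripper opens to 85 mm and grips with 20 to 120 N. Pads are 22 mm wide; open, the fingers measure 114 mm over their backs; the gripper's body (76 mm by 85 mm) begins 54 mm behind the grasp point. The pads swing forward as they close: fully open they stand 13 mm farther back than shut.
Start: joints at [-1.462, 0.291, -0.153, 1.127, 0, 1.431], TCP at [0.129, -0.509, 0.405] pointing down, gripper open.
Joint ranges: [-2.52, 2.52], [-0.91, 1.74], [-1.3, 1.37], [-1.96, 2.02], [-1.52, 1.47], [-3.14, 3.14]. Speed limits (rad/s): [2.22, 2.22, 2.79, 3.14, 3.14, 3.14].

### API

Orientations are given as a unit quaternion [w, x, y, z].
In Python, from bench import bot gives the robot as it stands.
- The arm moves only by the tool send_rows, never from a script. Its argument "increments" is a list of rows, each an object with "linear": the shift along the world's x, y, z in units of 200 mm (1.0 is 200 mm), a list of three; "twist": the turn about the world's z in units of 90 degrees (1.0 is 90 degrees). In form: [{"linear": [tx, ty, tz], "twist": twist}, ...]. A call has 1 to 20 rows; each row is the pose to reach, as a shift and turn from the pose commanded when the call began; what a row does not reach only later rows make up. A row lasts 1/12 s, in which the tool goes at most 41.7 mm and 7.16 degrees, less where a joint would pass 70% of its speed; a pose out of reach is approached as far as the arm can. A call with a number of a shift or a turn outside -1 to 1 is refused whole. A call with a gripper value outside its range is refused whole. "claw" is the closure, from 0 (fully open) to 1 (shut), set as the call begins (left out, the last holds). The fingers move at their own pace and stop on an object; "force" is the grip in N (left out, the last holds). Time passes only in rows, so rows that repeat a pose let the fingers close. It gives the time, the measured TCP pose, the force, the opening and the grip force at its end, in the units of the state.
- bot.get_obs(): the state, without advancing time (a new reading comes with each control period).
- bot.read_camera(name): name is "scene" or "top"; returns (picture, depth): 384x512x3 uint8, blue, green, red; 384x512 float32, m along the optical axis (not along the pixel's ray), 0 where there is no reading.
- bot.get_calibration(name): a dict with "camera_matrix" (3x3 intrinsics, pixels), "k1" (the pictures are not rectified: a ray, as slopes to the right and down, at radius r is drawn at 1 + k1 r^2 times it, then the intrinsics apply), "rvec" (rotation vector, rad) and "tvec" (3), from world to camera coordinates, as OpenCV has them. Camera axes: x right, y down, z forward; pixel columns grow to the right and rows downward; lengths in m; the calibration is good to about 2 mm. A picture is of the moment at which its call begins. get_calibration takes no time and is no camera call.
- bot.close_job(): hands the job in; it is judged then, once.
The state is a dict: "clock": time; "joints": joint angles; "qd": joint speeds; "joint_efforts": joint torques, N m; "tool_pos": TCP position; "tool_rot": TCP orientation; "wrist_force": force on the tool from outside, world axes, zero at the start; "moment": the same for the moment, N m; "finger_gap": finger opening in m; "grip_force": force on a finger pad.
Only numpy, scipy, OpenCV 4.12 (cv2) and the standard library are available. Lean on these libraries where they do the work, as an engineer would, in place of code of your own. Each camera call takes 0.05 s, during which the arm holds its last target. There are 200 camera calls.

## Working session

There is one attempt and no reset: what is moved stays moved. The work goes in short steps, Python scripts to look and compute and a tool call to move; the robot and the scene stay as the last step left them, time stands still between calls to the robot, and variables do not carry over. Pictures are saved under pics/ and viewed, at most 14 in all, crops included, and the job is handed in when it is done.

Besides the shell and the picture viewer there is one more tool, called after "Request:" by a JSON object that holds its "fn" and its "kwargs". send_rows: Moves the arm, as the interface text tells. Shifts and turns lie within -1 to 1; 1 stands for 200 mm of shift or 90 degrees of turn. Its arguments: {"type":"object","properties":{"increments":{"type":"array"},"claw":{"type":"number"},"force":{"type":"number"}},"required":["increments"]}

```bash
mkdir -p pics; cat > h.py <<'E'
import numpy as np, cv2
from bench import bot
def cam(n):
    c=bot.get_calibration(n); K=np.array(c["camera_matrix"]); R=cv2.Rodrigues(np.array(c["rvec"],float))[0]
    return K,float(c["k1"]),R,np.array(c["tvec"],float).ravel()
def ray(n,u,v):
    K,k,R,t=cam(n); d=np.array([(u-K[0,2])/K[0,0],(v-K[1,2])/K[1,1]]); s=d.copy()
    for _ in range(20): s=d/(1+k*(s@s))
    return -R.T@t, R.T@np.array([s[0],s[1],1]), R,t
def atz(n,u,v,z):
    o,d,_,_=ray(n,u,v); return o+d*(z-o[2])/d[2]
def proj(n,P):
    K,k,R,t=cam(n); p=R@np.array(P)+t; s=p[:2]/p[2]; s=s*(1+k*(s@s)); return K[0,0]*s[0]+K[0,2],K[1,1]*s[1]+K[1,2]
def depthpt(n,dep,u,v):
    o,d,_,_=ray(n,u,v); return o+d*dep[int(v),int(u)]
E
python3 - <<'E'
from h import *
for n in("top","scene"):
    p,d=bot.read_camera(n); cv2.imwrite(f"pics/{n}0.png",cv2.resize(p,(800,600),interpolation=cv2.INTER_CUBIC)); np.save(n+"0.npy",d); cv2.imwrite(f"{n}raw.png",p)
    K,k,R,t=cam(n); print(n,-R.T@t,R[2],K[0,0],k)
print(bot.get_obs())
E
```

```text
top [ 0.52457325 -0.00231596  0.92800737] [ 0.09767886 -0.03174408 -0.99471159] 438.8917864072483 -0.03258772757856603
scene [1.24597923 0.39714047 0.61151515] [-0.67485775 -0.44959621 -0.58517542] 450.42007743430105 -0.0775755260935811
{'clock': 0.1, 'joints': array([-1.46233173e+00,  2.91250504e-01, -1.54059739e-01,  1.12672257e+00,
       -9.78638045e-07,  1.43150467e+00]), 'qd': array([-5.99355615e-04, -1.61082561e-03,  2.94252830e-03, -2.71059489e-06,
        4.82172345e-04,  1.05661190e-04]), 'joint_efforts': array([ 1.26250517e-03, -5.37976778e+01,  3.31918967e+01,  9.26936686e-03,
       -3.11169588e-04,  1.02279026e-05]), 'tool_pos': array([ 0.12873157, -0.50876839,  0.4041725 ]), 'tool_rot': array([-6.18177112e-04,  9.92336722e-01,  1.23561515e-01,  9.03966915e-06]), 'wrist_force': array([ 0.82458725, -0.75306621, -0.32937463]), 'moment': array([ 0.00496935, -0.00841819,  0.0057668 ]), 'grip_force': 0.0, 'finger_gap': 0.08556790822051004}
```

View pics/top0.png

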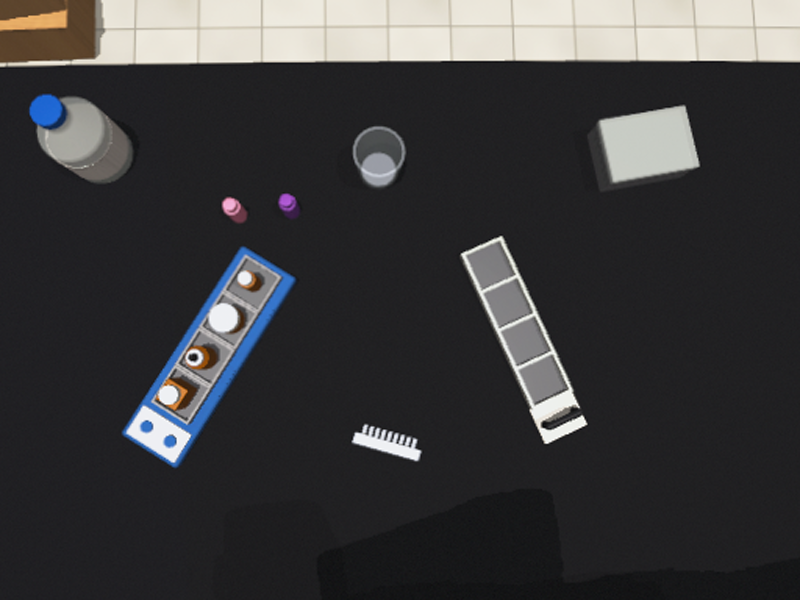

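View pics/scene0.png

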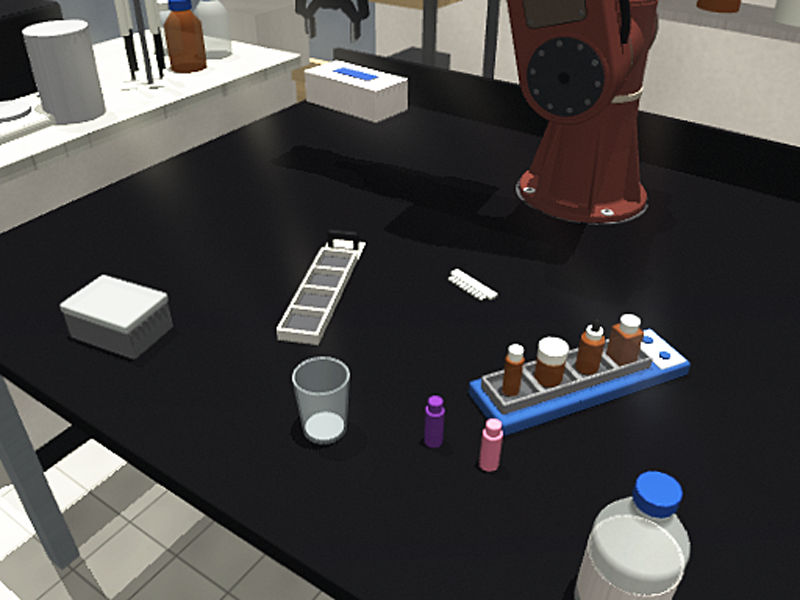

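The top picture (800x600) shows the heater on the left. From its panel (155,435) outward come the square (170,395), dropper (197,357), jar (223,318) and slim (245,279). The tray handle is at (560,417), and the compartments run up to (490,265). Look-alikes are the pink vial (233,208) and the purple vial (289,205). Both stand outside the heater, so they are excluded. Next I'll take close crops.

```bash
python3 - <<'E'
from h import *
p=cv2.imread("topraw.png")
a=p[150:305,70:200]; b=p[145:290,285:385]
cv2.imwrite("pics/heat.png",cv2.resize(a,None,fx=3.8,fy=3.8,interpolation=cv2.INTER_CUBIC))
cv2.imwrite("pics/tray.png",cv2.resize(b,None,fx=4,fy=4,interpolation=cv2.INTER_CUBIC))
E
```

```text
(no output)
```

View pics/heat.png

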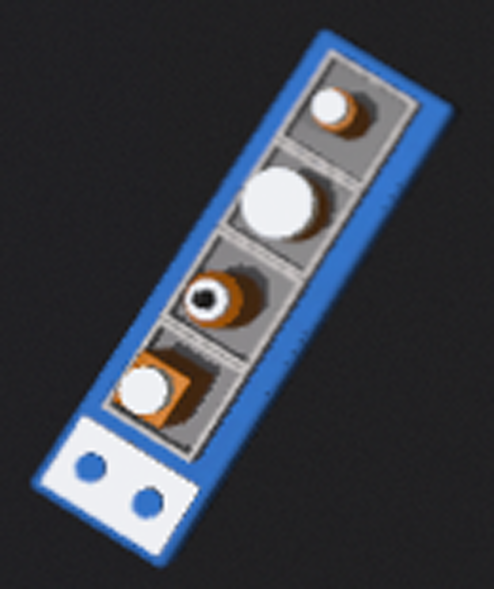

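View pics/tray.png

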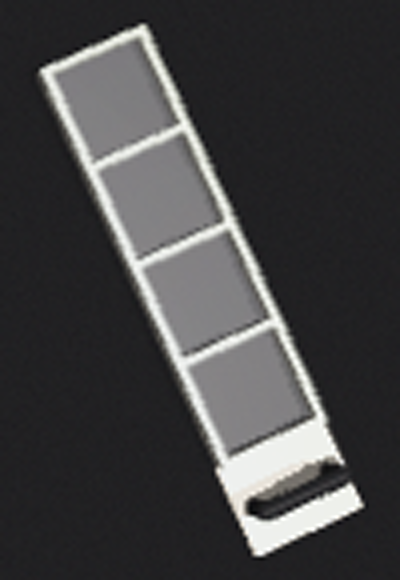

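```bash
python3 - <<'E'
from h import *
D=np.load("top0.npy")
H=lambda u,v:(70+(u+.5)/3.8-.5,150+(v+.5)/3.8-.5); T=lambda u,v:(285+(u+.5)/4-.5,145+(v+.5)/4-.5)
print("heater corners");C=[atz("top",*H(*q),.038) for q in[(331,51),(417,103),(191,461),(105,409)]]
C=np.array(C);print(C.round(4),[np.linalg.norm(C[i]-C[i-3]).round(4) for i in range(4)]);hc=C.mean(0)
a=(C[2]+C[3]-C[0]-C[1]);a/=np.linalg.norm(a);print("c",hc,"ydir ang",np.degrees(np.arctan2(a[1],a[0])))
for n,o in zip(["sq","dr","jar","slim"],[84,28,-28,-84]): print(n,(hc+a*o/1000).round(4))
for n,q,z in[("sq",(145,391),.09),("dr",(207,299),.104),("jar",(278,204),.08),("slim",(329,106),.094)]: print(n,atz("top",*H(*q),z).round(4),depthpt("top",D,*np.round(H(*q))).round(4))
print("tray");C=np.array([atz("top",*T(*q),.018) for q in[(145,25),(41,72),(219,465),(325,420)]])
print(C.round(4),[np.linalg.norm(C[i]-C[i-3]).round(4) for i in range(4)])
# compartment centres from interior corners at rim: dividers' ends
a=(C[2]+C[3]-C[0]-C[1]);a/=np.linalg.norm(a);hc=C.mean(0);print("c",hc,np.degrees(np.arctan2(a[1],a[0])))
for o in(-84,-28,28,84):
    P=hc+a*o/1000;u,v=proj("top",[P[0],P[1],.006]);print(o,P.round(4),((u+.5-285)*4,(v+.5-145)*4))
# scene depth cross check caps
E
```

```text
heater corners
[[0.6681 0.1645 0.038 ]
 [0.6392 0.1185 0.038 ]
 [0.4521 0.2377 0.038 ]
 [0.48   0.2829 0.038 ]] [np.float64(0.0543), np.float64(0.2218), np.float64(0.0531), np.float64(0.2223)]
c [0.55986539 0.20091553 0.038     ] ydir ang 147.6503121840619
sq [0.4889 0.2459 0.038 ]
dr [0.5362 0.2159 0.038 ]
jar [0.5835 0.1859 0.038 ]
slim [0.6308 0.156  0.038 ]
sq [0.4911 0.2466 0.09  ] [0.4902 0.2464 0.0893]
dr [0.5358 0.2126 0.104 ] [0.5364 0.2144 0.0979]
jar [0.5834 0.1833 0.08  ] [0.5839 0.1826 0.0816]
slim [0.6312 0.155  0.094 ] [0.6304 0.1556 0.0929]
tray
[[ 0.6919 -0.1768  0.018 ]
 [ 0.6676 -0.1208  0.018 ]
 [ 0.461  -0.2071  0.018 ]
 [ 0.4827 -0.2635  0.018 ]] [np.float64(0.061), np.float64(0.2239), np.float64(0.0605), np.float64(0.2264)]
c [ 0.57580358 -0.19205332  0.018     ] -157.39716714817425
-84 [ 0.6534 -0.1598  0.018 ] (np.float64(112.31326158667684), np.float64(101.40577457470636))
-28 [ 0.6017 -0.1813  0.018 ] (np.float64(155.94192732599208), np.float64(197.34192637119145))
28 [ 0.55   -0.2028  0.018 ] (np.float64(199.8877324098769), np.float64(294.1189278063746))
84 [ 0.4983 -0.2243  0.018 ] (np.float64(244.12164621437591), np.float64(391.6771132498949))
```

```bash
python3 - <<'E'
from h import *
T=lambda u,v:(285+(u+.5)/4-.5,145+(v+.5)/4-.5)
P=np.array([atz("top",*T(*q),.018) for q in[(140,145),(181,243),(230,341)]]);print(P.round(4),np.linalg.norm(np.diff(P,axis=0),axis=1))
d=P[2]-P[0];print(np.degrees(np.arctan2(d[1],d[0])),P.mean(0))
E
```

```text
[[ 0.6281 -0.1718  0.018 ]
 [ 0.5762 -0.1915  0.018 ]
 [ 0.5247 -0.2153  0.018 ]] [0.05550646 0.05675383]
-157.16947046220074 [ 0.57633204 -0.19288702  0.018     ]
```

Request:
{"fn": "send_rows", "kwargs": {"increments": [{"linear": [0.14,0.2,0],"twist": 0.08},{"linear": [0.28,0.4,0],"twist": 0.16},{"linear": [0.42,0.6,0],"twist": 0.24},{"linear": [0.56,0.8,0],"twist": 0.32},{"linear": [0.7,1,0],"twist": 0.4}], "claw": 0, "force": 40}}

```text
clock: 0.52
tool_pos: [0.2487, -0.3365, 0.4044]
tool_rot: [-0.0, 0.905, 0.425, 0.0]
wrist_force: [0.9, -0.1, -0.1]
finger_gap: 0.0855
grip_force: 0.0
```

Request:
{"fn": "send_rows", "kwargs": {"increments": [{"linear": [0.08,0.2,0],"twist": 0.07},{"linear": [0.16,0.4,0],"twist": 0.14},{"linear": [0.24,0.6,0],"twist": 0.21},{"linear": [0.32,0.8,0],"twist": 0.28},{"linear": [0.4,1,0],"twist": 0.35}]}}

```text
clock: 0.93
tool_pos: [0.3256, -0.1429, 0.4047]
tool_rot: [0.0, 0.756, 0.655, 0.0]
wrist_force: [1.0, -0.7, -0.4]
finger_gap: 0.0855
grip_force: 0.0
```

Request:
{"fn": "send_rows", "kwargs": {"increments": [{"linear": [0.08,0.2,0],"twist": 0.07},{"linear": [0.16,0.4,0],"twist": 0.14},{"linear": [0.24,0.6,0],"twist": 0.21},{"linear": [0.32,0.8,0],"twist": 0.28},{"linear": [0.4,1,0],"twist": 0.35},{"linear": [0.4,1,0],"twist": 0.35},{"linear": [0.4,1,0],"twist": 0.35}]}}

```text
clock: 1.52
tool_pos: [0.406, 0.0574, 0.4044]
tool_rot: [-0.0, 0.55, 0.835, -0.0]
wrist_force: [-0.4, 0.2, 0.4]
finger_gap: 0.0854
grip_force: 0.0
```

Request:
{"fn": "send_rows", "kwargs": {"increments": [{"linear": [0.1,0.25,0],"twist": 0.07},{"linear": [0.2,0.45,-0.1],"twist": 0.14},{"linear": [0.3,0.65,-0.2],"twist": 0.21},{"linear": [0.36,0.8,-0.3],"twist": 0.28},{"linear": [0.42,0.945,-0.35],"twist": 0.34},{"linear": [0.42,0.945,-0.4],"twist": 0.383},{"linear": [0.42,0.945,-0.445],"twist": 0.383},{"linear": [0.42,0.945,-0.445],"twist": 0.383},{"linear": [0.42,0.945,-0.445],"twist": 0.383}]}}

```text
clock: 2.27
tool_pos: [0.4893, 0.2424, 0.3155]
tool_rot: [-0.001, 0.282, 0.959, -0.001]
wrist_force: [-0.1, -0.1, 0.4]
finger_gap: 0.0855
grip_force: 0.0
```

```bash
python3 - <<'E'
from h import *
p,d=bot.read_camera("scene"); o=bot.get_obs();print(o["tool_pos"],o["tool_rot"])
u,v=proj("scene",[.49,.2463,.06]);print(u,v)
c=p[int(v)-100:int(v)+50,int(u)-100:int(u)+100];cv2.imwrite("pics/s1.png",cv2.resize(c,None,fx=4,fy=4,interpolation=cv2.INTER_CUBIC))
E
```

```text
[0.4895576  0.24248372 0.31630753] [-8.65789189e-06  2.81810991e-01  9.59469910e-01 -2.40758409e-04]
399.7237154644073 215.6402459338645
```

View pics/s1.png

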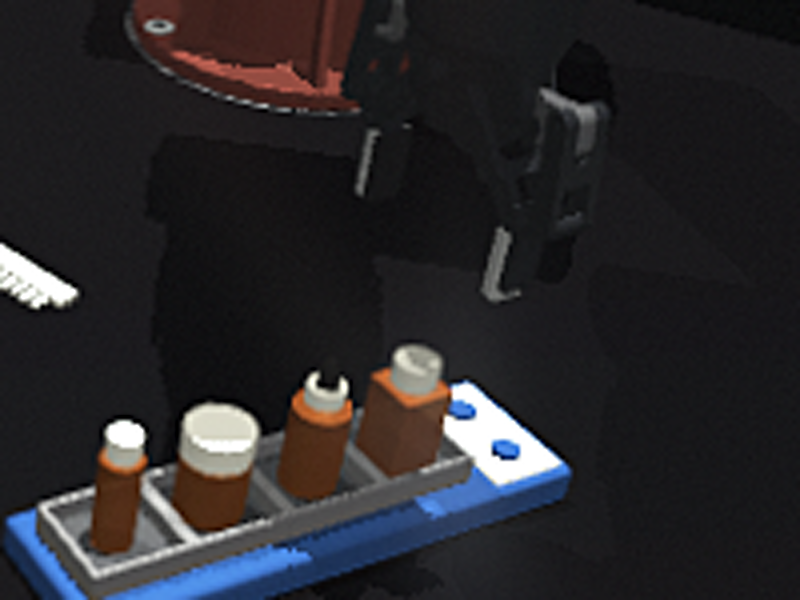

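The gripper straddles the row above the square, with fingers at (370,160) and (495,265). All four bottles are still standing.

Request:
{"fn": "send_rows", "kwargs": {"increments": [{"linear": [0.003,0.02,-0.15],"twist": 0.004},{"linear": [0.003,0.02,-0.3],"twist": 0.004},{"linear": [0.003,0.02,-0.4],"twist": 0.004},{"linear": [0.003,0.02,-0.45],"twist": 0.004},{"linear": [0.003,0.02,-0.48],"twist": 0.004},{"linear": [0.003,0.02,-0.506],"twist": 0.004},{"linear": [0.003,0.02,-0.506],"twist": 0.004},{"linear": [0.003,0.02,-0.506],"twist": 0.004},{"linear": [0.003,0.02,-0.506],"twist": 0.004}]}}

```text
clock: 3.07
tool_pos: [0.4907, 0.2482, 0.2156]
tool_rot: [0.001, 0.277, 0.961, 0.0]
wrist_force: [0.1, 0.0, -0.0]
finger_gap: 0.0854
grip_force: 0.0
```

Request:
{"fn": "send_rows", "kwargs": {"increments": [{"linear": [0,0,0],"twist": 0},{"linear": [0,0,0],"twist": 0},{"linear": [0,0,0],"twist": 0},{"linear": [0,0,0],"twist": 0},{"linear": [0,0,0],"twist": 0},{"linear": [0,0,0],"twist": 0},{"linear": [0,0,0],"twist": 0},{"linear": [0,0,0],"twist": 0}], "claw": 1, "force": 30}}

```text
clock: 3.73
tool_pos: [0.4903, 0.2482, 0.2147]
tool_rot: [0.0, 0.277, 0.961, 0.0]
wrist_force: [-0.4, 0.3, 4.5]
finger_gap: 0.0299
grip_force: 30.1
```

Request:
{"fn": "send_rows", "kwargs": {"increments": [{"linear": [0,0,0.08],"twist": 0},{"linear": [0,0,0.2],"twist": 0},{"linear": [0,0,0.35],"twist": 0},{"linear": [0,0,0.45],"twist": 0},{"linear": [0.02,-0.05,0.5],"twist": 0.01},{"linear": [0.06,-0.15,0.5],"twist": 0.04},{"linear": [0.12,-0.3,0.5],"twist": 0.08},{"linear": [0.18,-0.45,0.5],"twist": 0.12},{"linear": [0.24,-0.6,0.5],"twist": 0.16},{"linear": [0.3,-0.75,0.5],"twist": 0.2},{"linear": [0.36,-0.9,0.5],"twist": 0.24},{"linear": [0.4,-1,0.5],"twist": 0.27}]}}

```text
clock: 4.73
tool_pos: [0.5709, 0.0456, 0.3142]
tool_rot: [-0.0, 0.068, 0.998, -0.0]
wrist_force: [0.3, -0.3, -0.8]
finger_gap: 0.0295
grip_force: 29.8
```

Request:
{"fn": "send_rows", "kwargs": {"increments": [{"linear": [0.06,-0.15,0],"twist": 0.05},{"linear": [0.12,-0.3,0],"twist": 0.1},{"linear": [0.18,-0.45,0],"twist": 0.15},{"linear": [0.24,-0.6,0],"twist": 0.2},{"linear": [0.3,-0.75,0],"twist": 0.25},{"linear": [0.36,-0.9,0],"twist": 0.3},{"linear": [0.4,-1,0],"twist": 0.34},{"linear": [0.4,-1,0],"twist": 0.34},{"linear": [0.4,-1,0],"twist": 0.34},{"linear": [0.4,-1,0],"twist": 0.34}]}}

```text
clock: 5.57
tool_pos: [0.6498, -0.1514, 0.3139]
tool_rot: [-0.001, -0.197, 0.98, 0.001]
wrist_force: [0.0, 0.7, -1.7]
finger_gap: 0.0295
grip_force: 29.9
```

Request:
{"fn": "send_rows", "kwargs": {"increments": [{"linear": [0.018,-0.043,-0.1],"twist": 0},{"linear": [0.018,-0.043,-0.2],"twist": 0},{"linear": [0.018,-0.043,-0.3],"twist": 0},{"linear": [0.018,-0.043,-0.4],"twist": 0},{"linear": [0.018,-0.043,-0.4],"twist": 0}]}}

```text
clock: 5.98
tool_pos: [0.6519, -0.1585, 0.2306]
tool_rot: [-0.003, -0.197, 0.98, 0.002]
wrist_force: [-1.3, -0.1, -2.6]
finger_gap: 0.0296
grip_force: 29.9
```

```bash
python3 - <<'E'
from h import *
p,d=bot.read_camera("scene"); o=bot.get_obs();print(o["tool_pos"])
u,v=proj("scene",[.6535,-.16,.04]);print(u,v)
c=p[int(v)-90:int(v)+60,int(u)-100:int(u)+100];cv2.imwrite("pics/s2.png",cv2.resize(c,None,fx=4,fy=4,interpolation=cv2.INTER_CUBIC))
E
```

```text
[ 0.65261837 -0.15883898  0.23276612]
192.59493455386348 195.73237916776685
```

View pics/s2.png

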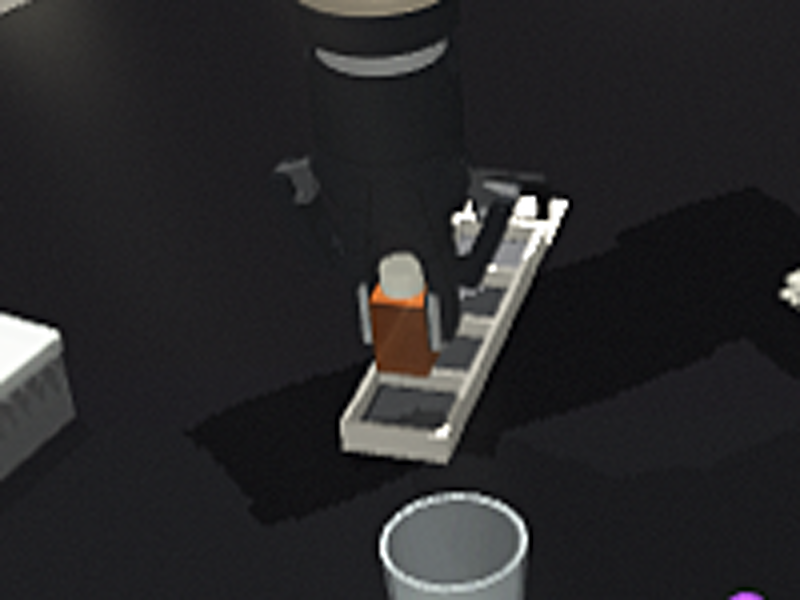

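The square hangs upright at (402,330), aligned with the far compartment at (405,405). I'll lower it.

Request:
{"fn": "send_rows", "kwargs": {"increments": [{"linear": [0.003,-0.005,-0.06],"twist": 0},{"linear": [0.003,-0.005,-0.12],"twist": 0},{"linear": [0.003,-0.005,-0.16],"twist": 0},{"linear": [0.003,-0.005,-0.18],"twist": 0},{"linear": [0.003,-0.005,-0.195],"twist": 0},{"linear": [0.003,-0.005,-0.195],"twist": 0},{"linear": [0.003,-0.005,-0.195],"twist": 0},{"linear": [0.003,-0.005,-0.195],"twist": 0}]}}

```text
clock: 6.7
tool_pos: [0.6546, -0.1616, 0.196]
tool_rot: [0.0, -0.197, 0.98, -0.0]
wrist_force: [0.4, -0.0, -1.1]
finger_gap: 0.0299
grip_force: 29.9
```

Request:
{"fn": "send_rows", "kwargs": {"increments": [{"linear": [0,0,-0.006],"twist": 0},{"linear": [0,0,-0.012],"twist": 0},{"linear": [0,0,-0.012],"twist": 0},{"linear": [0,0,-0.012],"twist": 0}]}}

```text
clock: 7.03
tool_pos: [0.6544, -0.1615, 0.1931]
tool_rot: [-0.0, -0.197, 0.98, -0.0]
wrist_force: [0.0, 0.1, -1.0]
finger_gap: 0.0297
grip_force: 29.9
```

Request:
{"fn": "send_rows", "kwargs": {"increments": [{"linear": [0,0,0],"twist": 0},{"linear": [0,0,0],"twist": 0},{"linear": [0,0,0],"twist": 0},{"linear": [0,0,0],"twist": 0},{"linear": [0,0,0],"twist": 0},{"linear": [0,0,0],"twist": 0},{"linear": [0,0,0.1],"twist": 0},{"linear": [0,0,0.25],"twist": 0},{"linear": [0,0,0.45],"twist": 0},{"linear": [0,0,0.6],"twist": 0}], "claw": 0}}

```text
clock: 7.87
tool_pos: [0.6545, -0.1615, 0.3156]
tool_rot: [0.0, -0.197, 0.98, -0.0]
wrist_force: [0.0, -0.7, 0.3]
finger_gap: 0.0852
grip_force: 0.0
```

Request:
{"fn": "send_rows", "kwargs": {"increments": [{"linear": [-0.06,0.19,0.05],"twist": -0.06},{"linear": [-0.12,0.38,0.05],"twist": -0.12},{"linear": [-0.18,0.57,0.05],"twist": -0.18},{"linear": [-0.24,0.76,0.05],"twist": -0.25},{"linear": [-0.3,0.95,0.05],"twist": -0.31},{"linear": [-0.3,0.95,0.05],"twist": -0.31},{"linear": [-0.3,0.95,0.05],"twist": -0.31}]}}

```text
clock: 8.45
tool_pos: [0.5938, 0.0306, 0.3234]
tool_rot: [0.0, 0.043, 0.999, 0.0]
wrist_force: [0.5, 0.2, 0.8]
finger_gap: 0.0855
grip_force: 0.0
```

Request:
{"fn": "send_rows", "kwargs": {"increments": [{"linear": [-0.06,0.19,0],"twist": -0.06},{"linear": [-0.12,0.38,0],"twist": -0.12},{"linear": [-0.18,0.57,0],"twist": -0.18},{"linear": [-0.24,0.76,0],"twist": -0.25},{"linear": [-0.293,0.93,0],"twist": -0.302},{"linear": [-0.293,0.93,0],"twist": -0.302},{"linear": [-0.293,0.93,0],"twist": -0.302},{"linear": [-0.293,0.93,0],"twist": -0.302},{"linear": [-0.293,0.93,0],"twist": -0.302}]}}

```text
clock: 9.2
tool_pos: [0.5366, 0.2131, 0.3231]
tool_rot: [0.0, 0.279, 0.96, -0.0]
wrist_force: [-0.4, -0.5, -0.5]
finger_gap: 0.085
grip_force: 0.0
```

```bash
python3 - <<'E'
from h import *
p,d=bot.read_camera("scene"); o=bot.get_obs();q=o["tool_rot"];print(o["tool_pos"],np.degrees(2*np.arctan2(q[2],q[1])))
cv2.imwrite("pics/s3.png",cv2.resize(p[130:280,130:450],(800,375),interpolation=cv2.INTER_CUBIC))
E
```

```text
[0.53655422 0.2130713  0.32304112] 147.59279667579432
```

View pics/s3.png

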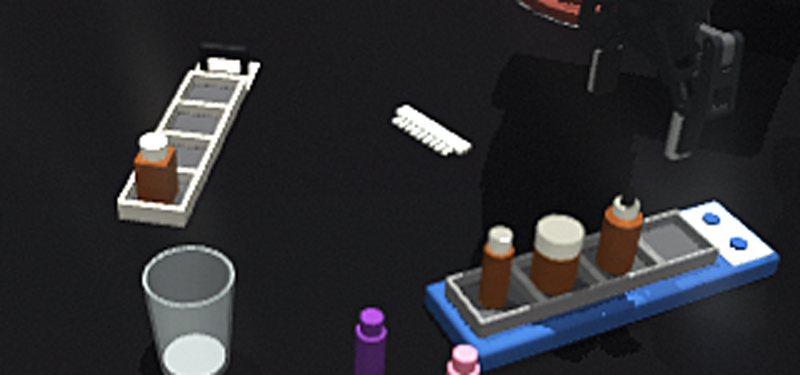

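The square stands upright in the far compartment (155,170). Next is the dropper.

Request:
{"fn": "send_rows", "kwargs": {"increments": [{"linear": [-0.003,0.007,-0.15],"twist": 0},{"linear": [-0.003,0.007,-0.3],"twist": 0},{"linear": [-0.003,0.007,-0.42],"twist": 0},{"linear": [-0.003,0.007,-0.48],"twist": 0},{"linear": [-0.003,0.007,-0.52],"twist": 0},{"linear": [-0.003,0.007,-0.54],"twist": 0},{"linear": [-0.003,0.007,-0.54],"twist": 0},{"linear": [-0.003,0.007,-0.54],"twist": 0},{"linear": [-0.003,0.007,-0.54],"twist": 0}]}}

```text
clock: 10.0
tool_pos: [0.5358, 0.2159, 0.2161]
tool_rot: [0.001, 0.279, 0.96, 0.0]
wrist_force: [-0.7, -0.0, 0.4]
finger_gap: 0.0853
grip_force: 0.0
```

Request:
{"fn": "send_rows", "kwargs": {"increments": [{"linear": [0,0,0],"twist": 0},{"linear": [0,0,0],"twist": 0},{"linear": [0,0,0],"twist": 0},{"linear": [0,0,0],"twist": 0},{"linear": [0,0,0],"twist": 0},{"linear": [0,0,0],"twist": 0},{"linear": [0,0,0],"twist": 0},{"linear": [0,0,0],"twist": 0}], "claw": 1, "force": 30}}

```text
clock: 10.67
tool_pos: [0.5353, 0.216, 0.2154]
tool_rot: [0.0, 0.278, 0.96, 0.0]
wrist_force: [-1.5, -0.1, 5.8]
finger_gap: 0.0296
grip_force: 29.7
```

Request:
{"fn": "send_rows", "kwargs": {"increments": [{"linear": [0,0,0.08],"twist": 0},{"linear": [0,0,0.2],"twist": 0},{"linear": [0,0,0.35],"twist": 0},{"linear": [0,0,0.45],"twist": 0},{"linear": [0.01,-0.05,0.5],"twist": 0.01},{"linear": [0.03,-0.15,0.5],"twist": 0.04},{"linear": [0.06,-0.3,0.5],"twist": 0.08},{"linear": [0.09,-0.45,0.5],"twist": 0.12},{"linear": [0.12,-0.6,0.5],"twist": 0.16},{"linear": [0.14,-0.75,0.5],"twist": 0.2},{"linear": [0.16,-0.9,0.5],"twist": 0.24},{"linear": [0.17,-1,0.5],"twist": 0.27}]}}

```text
clock: 11.67
tool_pos: [0.5694, 0.0135, 0.3148]
tool_rot: [-0.0, 0.069, 0.998, -0.0]
wrist_force: [0.4, 0.6, -0.4]
finger_gap: 0.0294
grip_force: 29.8
```

Request:
{"fn": "send_rows", "kwargs": {"increments": [{"linear": [0.02,-0.15,0],"twist": 0.05},{"linear": [0.04,-0.3,0],"twist": 0.1},{"linear": [0.06,-0.45,0],"twist": 0.15},{"linear": [0.09,-0.6,0],"twist": 0.2},{"linear": [0.12,-0.75,0],"twist": 0.25},{"linear": [0.14,-0.88,0],"twist": 0.3},{"linear": [0.163,-0.988,0],"twist": 0.34},{"linear": [0.163,-0.988,0],"twist": 0.34},{"linear": [0.163,-0.988,0],"twist": 0.34},{"linear": [0.163,-0.988,0],"twist": 0.34},{"linear": [0.163,-0.988,0],"twist": 0.34}]}}

```text
clock: 12.58
tool_pos: [0.6016, -0.1807, 0.3149]
tool_rot: [-0.0, -0.196, 0.981, 0.0]
wrist_force: [-0.1, 0.5, -0.5]
finger_gap: 0.0295
grip_force: 29.8
```

Request:
{"fn": "send_rows", "kwargs": {"increments": [{"linear": [0.002,-0.005,-0.12],"twist": 0},{"linear": [0.002,-0.005,-0.25],"twist": 0},{"linear": [0.002,-0.005,-0.38],"twist": 0},{"linear": [0.002,-0.005,-0.48],"twist": 0},{"linear": [0.002,-0.005,-0.55],"twist": 0},{"linear": [0.002,-0.005,-0.58],"twist": 0},{"linear": [0.002,-0.005,-0.6],"twist": 0},{"linear": [0.002,-0.005,-0.612],"twist": 0},{"linear": [0.002,-0.005,-0.612],"twist": 0},{"linear": [0.002,-0.005,-0.612],"twist": 0},{"linear": [0.002,-0.005,-0.612],"twist": 0}]}}

```text
clock: 13.5
tool_pos: [0.6027, -0.1827, 0.1936]
tool_rot: [0.001, -0.196, 0.981, -0.0]
wrist_force: [-0.5, 0.3, -0.5]
finger_gap: 0.0291
grip_force: 29.9
```

Request:
{"fn": "send_rows", "kwargs": {"increments": [{"linear": [0,0,-0.004],"twist": 0},{"linear": [0,0,-0.004],"twist": 0},{"linear": [0,0,-0.004],"twist": 0},{"linear": [0,0,-0.004],"twist": 0},{"linear": [0,0,-0.004],"twist": 0},{"linear": [0,0,-0.004],"twist": 0},{"linear": [0,0,0.1],"twist": 0},{"linear": [0,0,0.25],"twist": 0},{"linear": [0,0,0.45],"twist": 0},{"linear": [0,0,0.65],"twist": 0}], "claw": 0}}

```text
clock: 14.33
tool_pos: [0.6017, -0.1824, 0.3235]
tool_rot: [-0.001, -0.196, 0.981, 0.001]
wrist_force: [1.7, -1.0, 0.1]
finger_gap: 0.0855
grip_force: 0.0
```

Request:
{"fn": "send_rows", "kwargs": {"increments": [{"linear": [-0.01,0.18,0],"twist": -0.06},{"linear": [-0.02,0.36,0],"twist": -0.12},{"linear": [-0.03,0.54,0],"twist": -0.18},{"linear": [-0.04,0.72,0],"twist": -0.25},{"linear": [-0.05,0.9,0],"twist": -0.31},{"linear": [-0.05,0.9,0],"twist": -0.31},{"linear": [-0.05,0.9,0],"twist": -0.31}]}}

```text
clock: 14.92
tool_pos: [0.592, -0.0008, 0.3229]
tool_rot: [0.0, 0.045, 0.999, -0.0]
wrist_force: [0.2, -0.3, -0.0]
finger_gap: 0.0855
grip_force: 0.0
```

Request:
{"fn": "send_rows", "kwargs": {"increments": [{"linear": [-0.01,0.18,0],"twist": -0.06},{"linear": [-0.02,0.36,0],"twist": -0.12},{"linear": [-0.03,0.54,0],"twist": -0.18},{"linear": [-0.04,0.74,0],"twist": -0.25},{"linear": [-0.046,0.935,0],"twist": -0.302},{"linear": [-0.046,0.935,0],"twist": -0.302},{"linear": [-0.046,0.935,0],"twist": -0.302},{"linear": [-0.046,0.935,0],"twist": -0.302},{"linear": [-0.046,0.935,0],"twist": -0.302},{"linear": [-0.046,0.935,0],"twist": -0.302}]}}

```text
clock: 15.75
tool_pos: [0.5834, 0.1827, 0.3227]
tool_rot: [0.0, 0.281, 0.96, -0.0]
wrist_force: [-0.2, 0.0, 0.4]
finger_gap: 0.0859
grip_force: 0.0
```

```bash
python3 - <<'E'
from h import *
p,d=bot.read_camera("scene"); o=bot.get_obs();q=o["tool_rot"];print(o["tool_pos"],np.degrees(2*np.arctan2(q[2],q[1])))
cv2.imwrite("pics/s4.png",cv2.resize(p[130:280,130:450],(800,375),interpolation=cv2.INTER_CUBIC))
E
```

```text
[0.58334946 0.18288016 0.3227302 ] 147.39471332421726
```

View pics/s4.png

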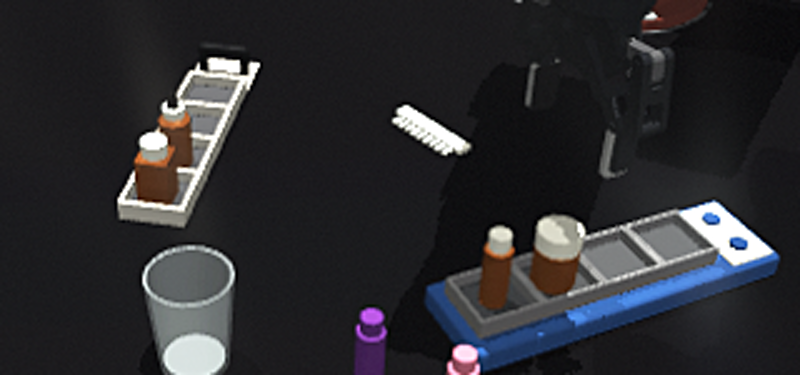

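The dropper stands in the second compartment (175,130) and the square is still fine. Next is the jar.

Request:
{"fn": "send_rows", "kwargs": {"increments": [{"linear": [0,0.005,-0.15],"twist": 0},{"linear": [0,0.005,-0.3],"twist": 0},{"linear": [0,0.005,-0.42],"twist": 0},{"linear": [0,0.005,-0.48],"twist": 0},{"linear": [0,0.005,-0.52],"twist": 0},{"linear": [0,0.005,-0.54],"twist": 0},{"linear": [0,0.005,-0.54],"twist": 0},{"linear": [0,0.005,-0.54],"twist": 0},{"linear": [0,0.005,-0.54],"twist": 0}]}}

```text
clock: 16.55
tool_pos: [0.5836, 0.1853, 0.2158]
tool_rot: [0.001, 0.28, 0.96, 0.0]
wrist_force: [-0.3, -0.4, -0.1]
finger_gap: 0.0854
grip_force: 0.0
```

Request:
{"fn": "send_rows", "kwargs": {"increments": [{"linear": [0,0,0],"twist": 0},{"linear": [0,0,0],"twist": 0},{"linear": [0,0,0],"twist": 0},{"linear": [0,0,0],"twist": 0},{"linear": [0,0,0],"twist": 0},{"linear": [0,0,0],"twist": 0},{"linear": [0,0,0],"twist": 0},{"linear": [0,0,0],"twist": 0}], "claw": 1, "force": 30}}

```text
clock: 17.22
tool_pos: [0.5831, 0.1854, 0.2151]
tool_rot: [0.0, 0.28, 0.96, 0.0]
wrist_force: [-0.2, 0.5, 4.5]
finger_gap: 0.0354
grip_force: 29.9
```

Request:
{"fn": "send_rows", "kwargs": {"increments": [{"linear": [0,0,0.08],"twist": 0},{"linear": [0,0,0.2],"twist": 0},{"linear": [0,0,0.35],"twist": 0},{"linear": [0,0,0.45],"twist": 0},{"linear": [0,-0.05,0.5],"twist": 0.01},{"linear": [-0.01,-0.15,0.5],"twist": 0.04},{"linear": [-0.02,-0.3,0.5],"twist": 0.08},{"linear": [-0.04,-0.45,0.5],"twist": 0.12},{"linear": [-0.05,-0.6,0.5],"twist": 0.16},{"linear": [-0.06,-0.75,0.5],"twist": 0.2},{"linear": [-0.07,-0.9,0.5],"twist": 0.24},{"linear": [-0.08,-1,0.5],"twist": 0.27}]}}

```text
clock: 18.22
tool_pos: [0.5667, -0.017, 0.3145]
tool_rot: [-0.0, 0.071, 0.998, -0.0]
wrist_force: [0.0, 0.1, -0.1]
finger_gap: 0.0354
grip_force: 30.1
```

Request:
{"fn": "send_rows", "kwargs": {"increments": [{"linear": [-0.01,-0.15,0],"twist": 0.05},{"linear": [-0.02,-0.3,0],"twist": 0.1},{"linear": [-0.04,-0.45,0],"twist": 0.15},{"linear": [-0.05,-0.6,0],"twist": 0.2},{"linear": [-0.06,-0.75,0],"twist": 0.25},{"linear": [-0.07,-0.86,0],"twist": 0.3},{"linear": [-0.086,-0.943,0],"twist": 0.342},{"linear": [-0.086,-0.943,0],"twist": 0.342},{"linear": [-0.086,-0.943,0],"twist": 0.342},{"linear": [-0.086,-0.943,0],"twist": 0.342},{"linear": [-0.086,-0.943,0],"twist": 0.342}]}}

```text
clock: 19.13
tool_pos: [0.5499, -0.2023, 0.3146]
tool_rot: [-0.0, -0.196, 0.981, 0.0]
wrist_force: [0.5, 0.4, -0.8]
finger_gap: 0.0354
grip_force: 30.1
```

Request:
{"fn": "send_rows", "kwargs": {"increments": [{"linear": [0,-0.004,-0.12],"twist": 0},{"linear": [0,-0.004,-0.25],"twist": 0},{"linear": [0,-0.004,-0.38],"twist": 0},{"linear": [0,-0.004,-0.48],"twist": 0},{"linear": [0,-0.004,-0.55],"twist": 0},{"linear": [0,-0.004,-0.58],"twist": 0},{"linear": [0,-0.004,-0.6],"twist": 0},{"linear": [0,-0.004,-0.612],"twist": 0},{"linear": [0,-0.004,-0.612],"twist": 0},{"linear": [0,-0.004,-0.612],"twist": 0},{"linear": [0,-0.004,-0.612],"twist": 0}]}}

```text
clock: 20.05
tool_pos: [0.5503, -0.2041, 0.1932]
tool_rot: [0.001, -0.196, 0.981, -0.001]
wrist_force: [0.6, -0.1, -1.1]
finger_gap: 0.0353
grip_force: 30.1
```

Request:
{"fn": "send_rows", "kwargs": {"increments": [{"linear": [0,0,-0.003],"twist": 0},{"linear": [0,0,-0.003],"twist": 0},{"linear": [0,0,-0.003],"twist": 0},{"linear": [0,0,-0.003],"twist": 0},{"linear": [0,0,-0.003],"twist": 0},{"linear": [0,0,-0.003],"twist": 0},{"linear": [0,0,0.1],"twist": 0},{"linear": [0,0,0.25],"twist": 0},{"linear": [0,0,0.45],"twist": 0},{"linear": [0,0,0.65],"twist": 0}], "claw": 0}}

```text
clock: 20.88
tool_pos: [0.5493, -0.2038, 0.3232]
tool_rot: [-0.001, -0.196, 0.981, 0.001]
wrist_force: [1.5, -0.1, -0.0]
finger_gap: 0.0854
grip_force: 0.0
```

Request:
{"fn": "send_rows", "kwargs": {"increments": [{"linear": [0.04,0.18,0],"twist": -0.06},{"linear": [0.08,0.36,0],"twist": -0.12},{"linear": [0.12,0.54,0],"twist": -0.18},{"linear": [0.16,0.72,0],"twist": -0.25},{"linear": [0.2,0.9,0],"twist": -0.31},{"linear": [0.2,0.9,0],"twist": -0.31},{"linear": [0.2,0.9,0],"twist": -0.31}]}}

```text
clock: 21.47
tool_pos: [0.59, -0.0222, 0.3223]
tool_rot: [-0.0, 0.045, 0.999, 0.0]
wrist_force: [0.3, -0.6, -1.0]
finger_gap: 0.0853
grip_force: 0.0
```

Request:
{"fn": "send_rows", "kwargs": {"increments": [{"linear": [0.04,0.18,0],"twist": -0.06},{"linear": [0.08,0.36,0],"twist": -0.12},{"linear": [0.12,0.54,0],"twist": -0.18},{"linear": [0.16,0.72,0],"twist": -0.25},{"linear": [0.205,0.893,0],"twist": -0.302},{"linear": [0.205,0.893,0],"twist": -0.302},{"linear": [0.205,0.893,0],"twist": -0.302},{"linear": [0.205,0.893,0],"twist": -0.302},{"linear": [0.205,0.893,0],"twist": -0.302},{"linear": [0.205,0.893,0],"twist": -0.302}]}}

```text
clock: 22.3
tool_pos: [0.6309, 0.1529, 0.3224]
tool_rot: [-0.0, 0.281, 0.96, -0.0]
wrist_force: [0.2, -0.5, 0.1]
finger_gap: 0.0853
grip_force: 0.0
```

```bash
python3 - <<'E'
from h import *
p,d=bot.read_camera("scene"); o=bot.get_obs();q=o["tool_rot"];print(o["tool_pos"],np.degrees(2*np.arctan2(q[2],q[1])))
cv2.imwrite("pics/s5.png",cv2.resize(p[130:280,130:450],(800,375),interpolation=cv2.INTER_CUBIC))
E
```

```text
[0.63085258 0.15309086 0.32242944] 147.4049387736919
```

View pics/s5.png

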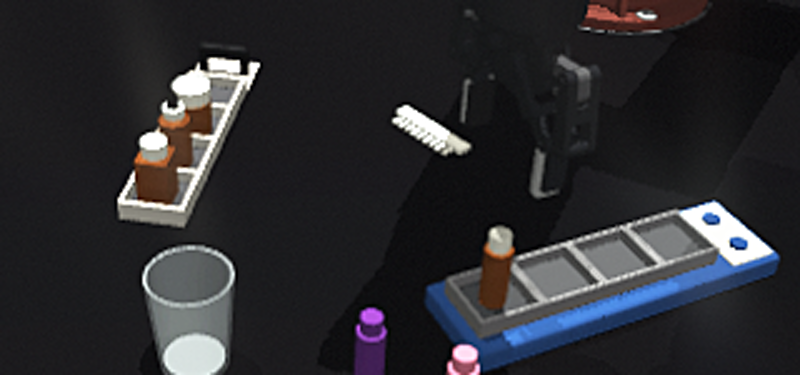

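The jar is in the third compartment (192,105) and all are upright. Next is the slim, the amber one in the heater at (497,270).

Request:
{"fn": "send_rows", "kwargs": {"increments": [{"linear": [0,0.005,-0.15],"twist": 0},{"linear": [0,0.005,-0.3],"twist": 0},{"linear": [0,0.005,-0.42],"twist": 0},{"linear": [0,0.005,-0.48],"twist": 0},{"linear": [0,0.005,-0.52],"twist": 0},{"linear": [0,0.005,-0.54],"twist": 0},{"linear": [0,0.005,-0.54],"twist": 0},{"linear": [0,0.005,-0.54],"twist": 0},{"linear": [0,0.005,-0.54],"twist": 0}]}}

```text
clock: 23.1
tool_pos: [0.6315, 0.1556, 0.2157]
tool_rot: [0.001, 0.28, 0.96, 0.0]
wrist_force: [-0.4, 0.2, 0.4]
finger_gap: 0.0853
grip_force: 0.0
```

Request:
{"fn": "send_rows", "kwargs": {"increments": [{"linear": [0,0,0],"twist": 0},{"linear": [0,0,0],"twist": 0},{"linear": [0,0,0],"twist": 0},{"linear": [0,0,0],"twist": 0},{"linear": [0,0,0],"twist": 0},{"linear": [0,0,0],"twist": 0},{"linear": [0,0,0],"twist": 0},{"linear": [0,0,0],"twist": 0},{"linear": [0,0,0],"twist": 0}], "claw": 1, "force": 30}}

```text
clock: 23.85
tool_pos: [0.6309, 0.1556, 0.2145]
tool_rot: [0.0, 0.28, 0.96, 0.0]
wrist_force: [-1.5, 0.2, 1.9]
finger_gap: 0.0203
grip_force: 29.3
```

Request:
{"fn": "send_rows", "kwargs": {"increments": [{"linear": [0,0,0.08],"twist": 0},{"linear": [0,0,0.2],"twist": 0},{"linear": [0,0,0.35],"twist": 0},{"linear": [0,0,0.45],"twist": 0},{"linear": [-0.02,-0.05,0.5],"twist": 0.01},{"linear": [-0.05,-0.15,0.5],"twist": 0.04},{"linear": [-0.1,-0.3,0.5],"twist": 0.08},{"linear": [-0.15,-0.45,0.5],"twist": 0.12},{"linear": [-0.2,-0.6,0.5],"twist": 0.16},{"linear": [-0.25,-0.75,0.5],"twist": 0.2},{"linear": [-0.3,-0.87,0.5],"twist": 0.24},{"linear": [-0.33,-0.95,0.5],"twist": 0.27}]}}

```text
clock: 24.85
tool_pos: [0.5637, -0.0366, 0.3142]
tool_rot: [-0.0, 0.071, 0.997, -0.0]
wrist_force: [-0.0, 0.3, -0.4]
finger_gap: 0.0204
grip_force: 29.4
```

Request:
{"fn": "send_rows", "kwargs": {"increments": [{"linear": [-0.05,-0.15,0],"twist": 0.05},{"linear": [-0.1,-0.3,0],"twist": 0.1},{"linear": [-0.15,-0.45,0],"twist": 0.15},{"linear": [-0.2,-0.6,0],"twist": 0.2},{"linear": [-0.25,-0.75,0],"twist": 0.25},{"linear": [-0.3,-0.87,0],"twist": 0.3},{"linear": [-0.332,-0.952,0],"twist": 0.342},{"linear": [-0.332,-0.952,0],"twist": 0.342},{"linear": [-0.332,-0.952,0],"twist": 0.342},{"linear": [-0.332,-0.952,0],"twist": 0.342},{"linear": [-0.332,-0.952,0],"twist": 0.342}]}}

```text
clock: 25.77
tool_pos: [0.4987, -0.224, 0.3142]
tool_rot: [-0.0, -0.196, 0.981, 0.0]
wrist_force: [-0.7, 0.5, -0.4]
finger_gap: 0.0202
grip_force: 29.3
```

```bash
python3 - <<'E'
from h import *
p,d=bot.read_camera("scene"); o=bot.get_obs();q=o["tool_rot"];print(o["tool_pos"],np.degrees(2*np.arctan2(q[2],q[1])))
u,v=map(int,proj("scene",[.5,-.22,.09]));cv2.imwrite("pics/s6.png",cv2.resize(p[v-70:v+80,u-100:u+100],(800,600),interpolation=cv2.INTER_CUBIC))
E
```

```text
[ 0.49873447 -0.22392572  0.31425862] 202.5888439139307
```

View pics/s6.png

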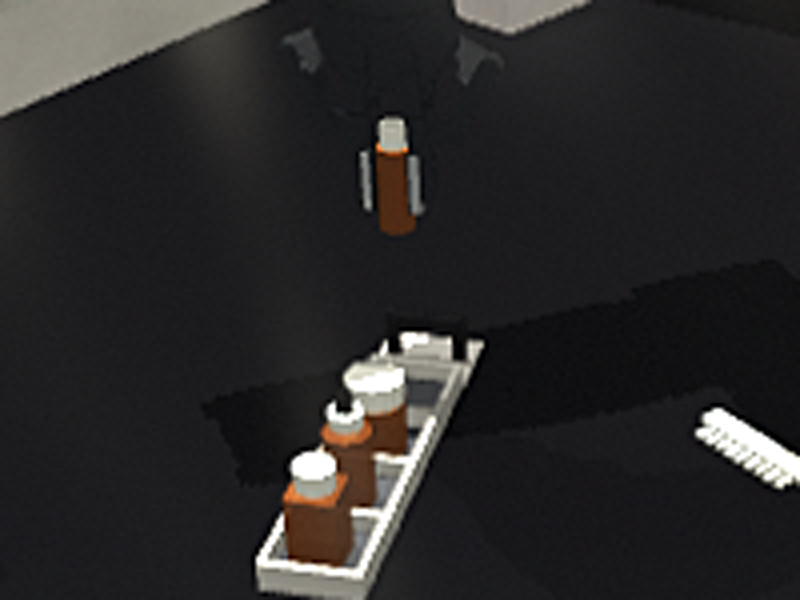

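The slim is upright in the grip (395,180), above the last compartment. I'll lower it and release.

Request:
{"fn": "send_rows", "kwargs": {"increments": [{"linear": [0,-0.002,-0.12],"twist": 0},{"linear": [0,-0.002,-0.25],"twist": 0},{"linear": [0,-0.002,-0.38],"twist": 0},{"linear": [0,-0.002,-0.48],"twist": 0},{"linear": [0,-0.002,-0.55],"twist": 0},{"linear": [0,-0.002,-0.58],"twist": 0},{"linear": [0,-0.002,-0.6],"twist": 0},{"linear": [0,-0.002,-0.61],"twist": 0},{"linear": [0,-0.002,-0.612],"twist": 0},{"linear": [0,-0.002,-0.612],"twist": 0},{"linear": [0,-0.002,-0.612],"twist": 0},{"linear": [0,-0.002,-0.612],"twist": 0}]}}

```text
clock: 26.82
tool_pos: [0.4987, -0.2254, 0.1925]
tool_rot: [0.0, -0.196, 0.981, -0.0]
wrist_force: [-0.5, -0.1, -0.7]
finger_gap: 0.0197
grip_force: 29.3
```

Request:
{"fn": "send_rows", "kwargs": {"increments": [{"linear": [0,0,0],"twist": 0},{"linear": [0,0,0],"twist": 0},{"linear": [0,0,0],"twist": 0},{"linear": [0,0,0],"twist": 0},{"linear": [0,0,0],"twist": 0},{"linear": [0,0,0],"twist": 0},{"linear": [0,0,0],"twist": 0},{"linear": [0,0,0.1],"twist": 0},{"linear": [0,0,0.25],"twist": 0},{"linear": [0,0,0.45],"twist": 0},{"linear": [0,0,0.65],"twist": 0},{"linear": [0,0.2,0.8],"twist": 0},{"linear": [0,0.4,0.8],"twist": 0},{"linear": [0,0.6,0.8],"twist": 0},{"linear": [0,0.8,0.8],"twist": 0},{"linear": [0,1,0.8],"twist": 0},{"linear": [0,1,0.8],"twist": 0},{"linear": [0,1,0.8],"twist": 0}], "claw": 0}}

```text
clock: 28.32
tool_pos: [0.4982, -0.0231, 0.352]
tool_rot: [0.0, -0.198, 0.98, -0.0]
wrist_force: [-0.4, -0.2, 0.4]
finger_gap: 0.0853
grip_force: 0.0
```

```bash
python3 - <<'E'
from h import *
p,d=bot.read_camera("scene");q,_=bot.read_camera("top")
a=cv2.resize(p[130:280,130:330],(400,300),interpolation=cv2.INTER_CUBIC);b=cv2.resize(q[145:295,240:440],(400,300),interpolation=cv2.INTER_CUBIC)
cv2.imwrite("pics/s7.png",cv2.resize(np.hstack([a,b]),(800,300)))
E
```

```text
(no output)
```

View pics/s7.png

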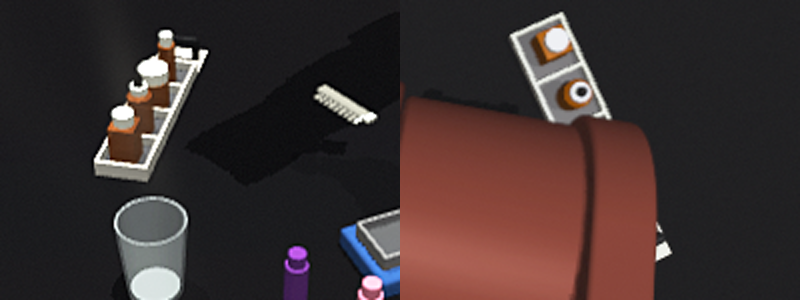

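All four stand upright in the tray: square (122,135), dropper (138,105), jar (152,85) and slim (166,55) beside the handle. The robot is clear, so I'm handing in.

```bash
python3 -c "
from bench import bot
print(bot.close_job())"
```

```text
the job is handed in; nothing more can be done
None
```

All four bottles are upright in the tray in reverse order, from the far end to the handle: square, dropper, jar, slim. The job was handed in at about 28 s on the robot's clock; it returned no verdict.

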